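# Spot-check the griddle, then snap the probe thermometer into its cap

### The job

Take the yellow probe thermometer out of its wooden stand and gently touch its sprung tip on the white test spot of the griddle, then on the orange one, dwelling about half a second on each. Then push the probe nose-down into the red cap until it clicks and its black collar is fully home on the cap's rim, and finish still gripping the probe and pressing it down firmly (around 10 N or more): do not let go. Leave the canister, flower bowl, cruet and plastic box where they stand.

Things in the scene. Friction and masses are not known exactly. Their poses are not given: they have to be found in the camera images.
- probe: yellow probe thermometer, about 150 g, upright in the wooden stand, nose down. Origin: centre of the underside of its black collar; z runs up the handle. Collar 34 mm dia, 6 mm thick; above it a square yellow handle 26 x 26 mm from 6 to 86 mm above the origin, faces square to its x and y (display on -x). Its nose reaches 54 mm below the origin: lift straight up 60 mm to clear the stand
- probe_grip (a point): centre of the yellow handle, on its axis, 46 mm above the probe's origin (a good place to grip it, fingers coming from above on two opposite flat sides)
- probe_tip (a point): the end of the probe's sprung steel tip, 5 mm dia, on the axis 54 mm below the probe's origin when not pressed
- tip (a joint): how far the sprung tip is pushed into the rod: 0 free, 0.007 m fully in; it takes about 0.5 N to start and 1.3 N to reach the stop (aim for 2 to 5 mm of it on a spot)
- probe_collar (a point): centre of the underside of the black collar (the probe's origin). Below it, on the axis: black neck 10 mm dia, then a snap ball 18 mm dia with its centre 15 mm below; steel rod 6 mm dia to 46 mm below; sprung tip to 54 mm below
- stand: round beech stand, fixed, with a 24 mm hole in its top; 48 mm dia, 70 mm high on an 84 mm base disc. Origin: centre of its underside. The probe's collar rests on its top
- griddle: black cast-iron griddle plate lying on the shelf, fixed, 170 x 210 x 18 mm (x, y, z) with a tab handle on its -x side. Origin: centre of its underside
- white_spot: white test spot: a raised disc 24 mm dia, 3 mm thick, on the griddle. Origin: centre of its underside; the face to touch is 3 mm above it
- orange_spot: orange test spot: same disc in orange. Origin: centre of its underside; the face to touch is 3 mm above it
- cap: red snap cap, fixed, mouth up: 38 mm dia, 70 mm high, on an 84 mm black rubber foot. Origin: centre of its underside. Bore 24 mm dia, 64 mm deep
- cap_mouth (a point): centre of the cap's mouth at rim height, 70 mm above its underside. Four sprung catches just inside bear on the probe's ball from about 15 mm before home; resistance peaks at roughly 7 to 13 N some 10 to 13 mm before home, then falls away and the catches pull the probe in over the last 6 mm (the click), and the collar lands hard on the rim: home is the collar's underside lying on this rim
- canister: bystander: lidded copper-coloured canister, 94 mm dia, 121 mm high, loose. Origin: centre of its underside
- flower_bowl: bystander: white bowl with blue flowers, 120 mm dia, 55 mm high, loose. Origin: centre of its underside
- cruet: bystander: green glass cruet with stopper, 64 mm dia, 147 mm high, loose. Origin: centre of its underside
- snap_box: bystander: closed plastic box with blue lid, 85 x 115 x 55 mm, loose. Origin: centre of its underside
Not all that is in view belongs to the job. There is more than one size of the probe; the job needs the middle-sized.

How it is judged:
On the way, in this order (a step that is already met when the one before it is completed fails the run):
1. the held probe's tip touches the white spot (contact force between probe and white_spot above 0.25 N and distance between probe_tip and white_spot below 0.016 m and contact force between the fingers and probe above 1 N), for 0.2 s.
2. then the orange spot (contact force between probe and orange_spot above 0.25 N and distance between probe_tip and orange_spot below 0.016 m and contact force between the fingers and probe above 1 N), for 0.2 s.
3. the probe is pressed past the click until its collar lies on the cap's rim (z of probe_collar in the frame of cap_mouth below 0.0025 m and horizontal distance between probe_collar and cap_mouth below 0.004 m and angle between the z axis of probe and the z axis of cap, either way round below 0.1 rad and contact force between probe and cap above 3 N), for 0.1 s.
At the end, for the whole second after the job is handed in: the probe sits in the cap, collar within 2.5 mm of the rim, within 4 mm of the cap's axis and 0.1 rad of its direction, is still gripped by the fingers (over 3 N) and is still pressed on the cap with more than 5 N; bystanders within 30 mm of their starts (z of probe_collar in the frame of cap_mouth below 0.0025 m and horizontal distance between probe_collar and cap_mouth below 0.004 m and angle between the z axis of probe and the z axis of cap, either way round below 0.1 rad and contact force between probe and cap above 5 N and contact force between the fingers and probe above 3 N and distance of each of canister, flower_bowl, cruet, snap_box from where it was at the start of the episode below 0.03 m); the arm keeps its last pose, push and grip.
It fails at once if the probe is pressed on the griddle or a spot with more than 20 N (contact force between probe and griddle above 20 N or contact force between probe and white_spot above 20 N or contact force between probe and orange_spot above 20 N).
It fails at once if the copper canister is shifted by more than 30 mm or tipped (distance of canister from where it was at the start of the episode above 0.03 m or angle between canister's own z axis and vertical above 0.35 rad).
It fails at once if the flower bowl is shifted by more than 30 mm or tipped (distance of flower_bowl from where it was at the start of the episode above 0.03 m or angle between flower_bowl's own z axis and vertical above 0.35 rad).
It fails at once if the glass cruet is shifted by more than 30 mm or tipped (distance of cruet from where it was at the start of the episode above 0.03 m or angle between cruet's own z axis and vertical above 0.35 rad).
It fails at once if the snap-top box is shifted by more than 30 mm or tipped (distance of snap_box from where it was at the start of the episode above 0.03 m or angle between snap_box's own z axis and vertical above 0.35 rad).
It also fails if it takes over 64 s, if anything falls off the work surface, if the arm or the gripper's body presses on something with over 40 N, if the wrist force passes 120 N, or if a joint passes its speed limit or range.

### The arm

A 6-joint arm with a two-finger parallel gripper is mounted at the origin on the work surface. World frame = base frame: x ahead of the robot, y to its left, z up, the work surface at z = 0. Lengths are in m, angles in rad, forces in N, time in s.
With the tool pointing down it reaches from about 0.25 to 0.85 m from the base axis. Payload 12.5 kg.
Tool frame: the origin (TCP) lies between the finger pads; the fingertips stand robot.tip_reach ahead of it and the grasp point (between the pads) lies 2 mm behind it (robot.tip_reach is the distance from the TCP to the fingertips, in m); z points along the fingers, y is the direction in which the jaws open and shut (so a half turn about z gives the same grasp; the last joint's range is limited). The gripper opens to 93 mm and grips with 3 to 60 N. Pads are 15 mm wide; open, the fingers measure 128 mm over their backs; the gripper's body (75 mm by 188 mm) begins 65 mm behind the grasp point.
Start: joints at [-1.278, 0.351, 1.652, -0, 1.139, -0.085], TCP at [0.203, -0.511, 0.236] pointing down, gripper open.
Joint ranges: [-2.75, 2.75], [-0.79, 2.1], [0.01, 2.65], [-1.57, 4.71], [0.07, 3.14], [-2.87, 2.87]. Speed limits (rad/s): [2.22, 2.22, 2.79, 3.14, 3.14, 3.14].

### API

Orientations are given as a rotation vector (axis times angle).
In Python, from cell import robot, vision gives the robot as it stands. The module is installed in compiled form; this text tells all that it offers. Calls block until the motion is done:
- robot.move_ptp(position, orientation): joint-space move of the TCP to a pose.
- robot.line_to(position, ori=None, rate=0.15, contact_N=None): straight line of the TCP; ori=None keeps the orientation; rate is the mean speed in m/s. With contact_N (N) it stops when the force on the tool has changed by that much, and returns True; else False.
- robot.goto_joints(angles): joint-space move.
- robot.let_go() and robot.close(): open the fingers fully, or close them until they stop; the grip force is fixed at half the most.
- robot.wait(seconds).
- robot.ik(position, orientation): joint angles nearest the present ones, or None.
- vision.capture(name): name is "side" or "top" or "wrist"; returns a dict with "frame" (384x512x3 uint8, red, green, blue), "fx", "fy", "cx", "cy" (pixels), "dist" ([k1, k2, p1, p2, k3] as OpenCV has them; the pictures are not rectified), "cam_to_world" (4x4, takes a point from camera to world coordinates); the wrist camera has in their place "T_tool_cam" (4x4, takes a point from camera to tool coordinates, whose origin is the TCP and whose axes are the flange's). Camera axes: x right, y down, z forward; pixel columns grow to the right and rows downward; lengths in m; the calibration is good to about 2 mm. A picture is of the moment at which its call begins: read the wrist's pose just before it. There is no depth.
A pose or a line that the arm cannot do raises robot.MotionError and nothing moves.
- robot.close_job(): hands the job in, once; it reports no verdict.
Trained networks look in a picture, given as the dict that the camera call returned (one of the last four; its "shot" number tells which), for a name from the list of things; names that differ only in an ending like _2 or _b are one class to them, and where a whole thing is asked for, a point or a joint stands for the part that bears it (a point fixed in the world has none). Each returns a list of dicts, best first, with "score" (0 to 1); they miss things now and then, are a little off and sometimes report something else, mostly with a low value. They report only what shows in the picture. A call takes as long as a camera call. They do not tell look-alikes from the thing itself.
- vision.spot_in(label, picture): "rect" ([left, top, width, height] in pixels, round what is visible of it).
- vision.spot_point(label, picture): "pixel" ([column, row] in pixels: a listed point, or the origin of a listed thing).
Readings, each from a call of its own:
- robot.current_t(): time.
- robot.current_qpos(): joint angles.
- robot.current_qvel(): joint speeds.
- robot.current_joint_torque(): joint torques, N m.
- robot.current_ee_pos(): TCP position.
- robot.current_orientation(): TCP orientation.
- robot.current_wrist_force(): force on the tool from outside, world axes, zero at the start.
- robot.current_torque(): the same for the moment, N m.
- robot.current_opening(): finger opening in m.
Only numpy, scipy, OpenCV 4.12 (cv2) and the standard library are available. Lean on these libraries where they do the work, as an engineer would, in place of code of your own. Each camera call takes 0.05 s, during which the arm holds its last target. There are 200 camera calls.

## Working session

There is one attempt and no reset: what is moved stays moved. The work goes in short steps, each a Python script; the robot and the scene stay as the last script left them, time stands still between calls to the robot, and variables do not carry over. Pictures are saved under pics/ and viewed, about 8 in all and at most 12, crops included, and the job is handed in when it is done.

```bash
mkdir -p pics
cat > h.py <<'E'
import numpy as np, cv2
from scipy.spatial.transform import Rotation as R
from cell import robot, vision
def campose(c, ee=None):
    if 'cam_to_world' in c: return np.array(c['cam_to_world'])
    T=np.eye(4); T[:3,:3]=R.from_rotvec(ee[1]).as_matrix(); T[:3,3]=ee[0]
    return T@np.array(c['T_tool_cam'])
def K(c): return np.array([[c['fx'],0,c['cx']],[0,c['fy'],c['cy']],[0,0,1.]])
def ray(c,px,T):
    u=cv2.undistortPoints(np.array([[px]],float),K(c),np.array(c['dist'],float))[0,0]
    d=T[:3,:3]@np.array([u[0],u[1],1]); return T[:3,3],d/np.linalg.norm(d)
def at_z(c,px,z,T):
    o,d=ray(c,px,T); return o+d*(z-o[2])/d[2]
def tri(rays):
    A=sum(np.eye(3)-np.outer(d,d) for o,d in rays); b=sum((np.eye(3)-np.outer(d,d))@o for o,d in rays)
    return np.linalg.solve(A,b)
def proj(c,P,T):
    Ti=np.linalg.inv(T); return cv2.projectPoints(np.array(P,float).reshape(-1,3),cv2.Rodrigues(Ti[:3,:3])[0],Ti[:3,3],K(c),np.array(c['dist'],float))[0][:,0]
def shot(n):
    ee=(np.array(robot.current_ee_pos()),np.array(robot.current_orientation()))
    c=vision.capture(n); return c,campose(c,ee)
def save(c,f): cv2.imwrite('pics/'+f,c['frame'][:,:,::-1])
E
python3 - <<'E'
from h import *
np.set_printoptions(precision=3,suppress=True)
ims=[]
Z=dict(probe_collar=.07,probe_grip=.116,white_spot=.018,orange_spot=.018,cap_mouth=.07,cap=0,stand=0,griddle=0,canister=0,flower_bowl=0,cruet=0,snap_box=0)
for n in('top','side'):
    c,T=shot(n); ims.append(c['frame']); print(n,T[:3,3],T[:3,2])
    for k,z in Z.items():
        for d in vision.spot_point(k,c)[:4]:
            print(n,k,round(d['score'],2),np.round(d['pixel']),at_z(c,d['pixel'],z,T))
    save(c,n+'0.png')
print(robot.tip_reach,robot.current_orientation(),robot.current_t())
E
```

```text
top [0.395 0.009 1.232] [ 0.128 -0.013 -0.992]
top probe_collar 0.63 [329. 192.] [ 0.551 -0.247  0.07 ]
top probe_collar 0.63 [319. 277.] [ 0.288 -0.212  0.07 ]
top probe_collar 0.52 [354. 269.] [ 0.313 -0.322  0.07 ]
top probe_grip 0.91 [323. 280.] [ 0.283 -0.214  0.116]
top probe_grip 0.67 [175. 143.] [0.698 0.234 0.116]
top probe_grip 0.58 [338. 189.] [ 0.555 -0.267  0.116]
top probe_grip 0.54 [362. 270.] [ 0.313 -0.331  0.116]
top white_spot 0.57 [230. 213.] [0.49  0.066 0.018]
top orange_spot 0.48 [267. 203.] [ 0.523 -0.056  0.018]
top cap_mouth 0.8 [146. 196.] [0.539 0.328 0.07 ]
top cap 0.77 [155. 195.] [0.551 0.318 0.   ]
top cap 0.41 [333. 192.] [ 0.561 -0.276  0.   ]
top canister 0.72 [227. 134.] [0.759 0.081 0.   ]
top flower_bowl 0.78 [273. 137.] [ 0.751 -0.077  0.   ]
top cruet 0.85 [173. 144.] [0.724 0.263 0.   ]
top snap_box 0.97 [335. 140.] [ 0.74  -0.289  0.   ]
side [ 0.395 -0.986  0.843] [ 0.114  0.802 -0.586]
side probe_collar 0.9 [176. 257.] [ 0.287 -0.199  0.07 ]
side probe_collar 0.87 [276. 252.] [ 0.553 -0.215  0.07 ]
side probe_collar 0.61 [188. 307.] [ 0.317
[... 361 characters left out ...]
_spot 0.26 [281. 255.] [ 0.575 -0.178  0.018]
side orange_spot 0.21 [278. 253.] [ 0.569 -0.169  0.018]
side cap_mouth 0.54 [246. 146.] [0.538 0.362 0.07 ]
side cap 0.62 [249. 163.] [0.549 0.351 0.   ]
side cap 0.43 [329. 223.] [ 0.759 -0.042  0.   ]
side stand 0.96 [279. 276.] [ 0.56  -0.239  0.   ]
side griddle 0.94 [245. 214.] [0.498 0.04  0.   ]
side griddle 0.57 [281. 253.] [ 0.58  -0.153  0.   ]
side canister 0.72 [321. 195.] [0.772 0.108 0.   ]
side flower_bowl 0.66 [326. 221.] [ 0.75  -0.032  0.   ]
side cruet 0.67 [294. 165.] [0.719 0.314 0.   ]
side snap_box 0.82 [351. 277.] [ 0.756 -0.272  0.   ]
side snap_box 0.44 [279. 243.] [ 0.582 -0.11   0.   ]
0.017 [-3.086 -0.59   0.   ] 1.3
```

View pics/top0.png

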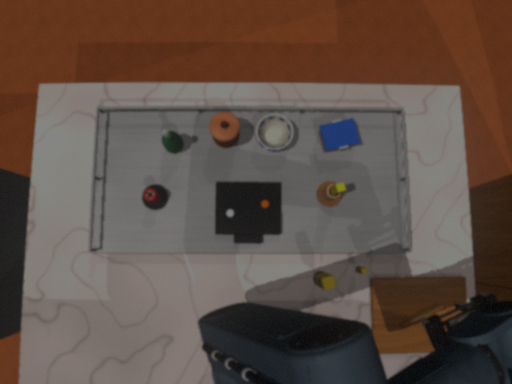

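View pics/side0.png

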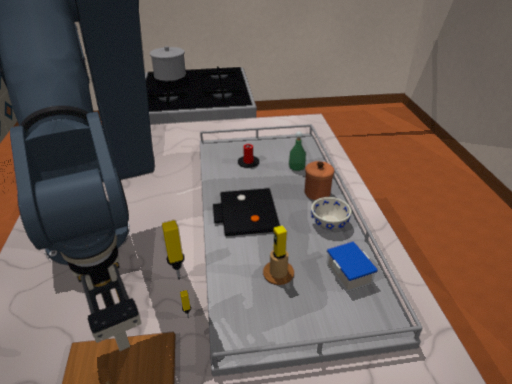

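The top view shows three yellow probes, at about (340,189), (323,280) and (362,270). The one at (340,189) top / (279,242) side stands in the beech stand and is middle-sized. (323,280) is larger, (362,270) smaller, and both stand outside it. So the target is the one in the stand. The top and side y values disagree by about 3 cm, so the shelf is probably raised. I'll triangulate.

Run:
```python
from h import *
np.set_printoptions(precision=4,suppress=True)
c1,T1=shot('top'); c2,T2=shot('side')
near={'probe_collar':[(329,192),(276,252)],'probe_grip':[(338,189),(279,242)]}
for k in 'probe_collar probe_grip white_spot orange_spot cap_mouth cap stand griddle canister flower_bowl cruet snap_box'.split():
    r=[]
    for i,(c,T) in enumerate(((c1,T1),(c2,T2))):
        ds=vision.spot_point(k,c)
        if k in near: ds=[d for d in ds if np.hypot(*(np.array(d['pixel'])-near[k][i]))<12]
        if ds: r.append((c,T,ds[0]['pixel']))
    if len(r)<2: print(k,'missing',len(r)); continue
    P=tri([ray(c,p,T) for c,T,p in r])
    print(k,P,[np.hypot(*(proj(c,P,T)[0]-p)).round(2) for c,T,p in r])
a=c2['frame'][205:295,235:325]; a2=c2['frame'][205:325,135:215]
b=c1['frame'][170:220,300:370]
f=lambda x,h:cv2.resize(x,(int(x.shape[1]*h/x.shape[0]),h),interpolation=cv2.INTER_CUBIC)
cv2.imwrite('pics/crop1.png',np.hstack([f(a,380),f(a2,380)])[:,:800,::-1])
```

```text
probe_collar [ 0.5445 -0.2471  0.1014] [np.float64(0.83), np.float64(0.98)]
probe_grip [ 0.5551 -0.2558  0.1455] [np.float64(0.34), np.float64(0.41)]
white_spot [0.4864 0.0701 0.0443] [np.float64(0.36), np.float64(0.35)]
orange_spot [ 0.4864 -0.0493  0.1431] [np.float64(4.53), np.float64(4.59)]
cap_mouth [0.5335 0.3232 0.0963] [np.float64(0.29), np.float64(0.24)]
cap [0.5505 0.3076 0.0365] [np.float64(2.66), np.float64(2.28)]
stand [ 0.5531 -0.2596  0.0199] [np.float64(0.03), np.float64(0.04)]
griddle [ 0.4978 -0.007   0.0322] [np.float64(0.85), np.float64(0.87)]
canister [0.7572 0.0826 0.0281] [np.float64(2.47), np.float64(2.42)]
flower_bowl [ 0.7375 -0.072   0.0209] [np.float64(0.36), np.float64(0.39)]
cruet [0.7043 0.2571 0.0437] [np.float64(3.29), np.float64(2.89)]
snap_box [ 0.7375 -0.279   0.0247] [np.float64(0.94), np.float64(1.16)]
```

View pics/crop1.png

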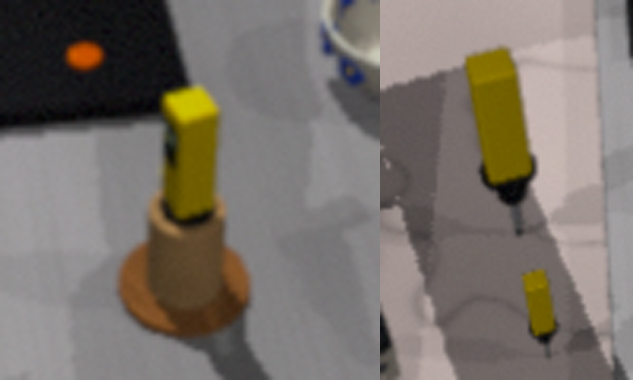

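The crop confirms it: the middle-sized probe sits in the stand with its display towards -x, and the larger and smaller ones are outside. The shelf is at z≈0.026–0.03. Next, wrist views over the probe, griddle and cap.

```bash
cat >> h.py <<'E'
def down(yaw): return (R.from_euler('z',yaw)*R.from_euler('x',np.pi)).as_rotvec()
E
python3 - <<'E'
from h import *
import pickle
np.set_printoptions(precision=4,suppress=True)
yaw=0.0
def look(views,labels,tag):
    res={k:[] for k in labels}
    for i,p in enumerate(views):
        robot.move_ptp(p,down(yaw)); robot.wait(.15)
        c,T=shot('wrist'); save(c,f'{tag}{i}.png')
        pickle.dump((c,T),open(f'{tag}{i}.pkl','wb'))
        if i==0: print(tag,'cam',T[:3,3],T[:3,2])
        for k in labels:
            for d in vision.spot_point(k,c)[:2]:
                print(i,k,round(d['score'],2),np.round(d['pixel'],1))
                if d is not None and d['score']>.4: res[k].append(ray(c,d['pixel'],T)); break
    for k,r in res.items():
        if len(r)>1: print('  ',k,len(r),tri(r))
print(vision.capture('wrist')['T_tool_cam'])
look([(.50,-.25,.36),(.50,-.19,.36)],['probe_collar','probe_grip','stand'],'p')
look([(.48,-.03,.33),(.44,.03,.33)],['white_spot','orange_spot'],'g')
look([(.50,.27,.36),(.46,.33,.36)],['cap_mouth','cap'],'c')
print(robot.current_t())
ims=[pickle.load(open(f'{t}{i}.pkl','rb'))[0]['frame'] for t in 'pg' for i in (0,1)]
f=lambda x:cv2.resize(x,(400,300),interpolation=cv2.INTER_AREA)
cv2.imwrite('pics/mos.png',np.vstack([np.hstack([f(ims[0]),f(ims[1])]),np.hstack([f(ims[2]),f(cv2.imread('pics/c0.png')[:,:,::-1])])])[:,:,::-1])
E
```

```text
[[ 0.0015 -0.9565 -0.2919  0.0822]
 [ 1.      0.0011  0.0015 -0.0006]
 [-0.0011 -0.2919  0.9565 -0.1499]
 [ 0.      0.      0.      1.    ]]
p cam [ 0.5816 -0.25    0.5096] [-0.2918 -0.0009 -0.9565]
0 probe_collar 0.78 [303.1 258.7]
0 probe_grip 0.67 [254.5 128.6]
0 stand 0.69 [255.5 121.9]
1 probe_collar 0.89 [264.1 285.9]
1 probe_grip 0.66 [304.1 128.9]
1 stand 0.82 [293.1 123.9]
   probe_collar 2 [ 0.7512 -0.1849  0.7828]
   probe_grip 2 [ 0.5519 -0.2548  0.1441]
   stand 2 [ 0.5514 -0.2578  0.0262]
g cam [ 0.5623 -0.0307  0.4801] [-0.2911 -0.0011 -0.9567]
0 white_spot 0.53 [185.  156.2]
0 orange_spot 0.52 [259.8 137.1]
1 white_spot 0.77 [225.6 128.2]
1 orange_spot 0.51 [302.5 108.4]
   white_spot 2 [0.4877 0.0655 0.0466]
   orange_spot 2 [ 0.515  -0.0441  0.0422]
c cam [0.5821 0.2693 0.5101] [-0.2913 -0.0009 -0.9566]
0 cap_mouth 0.88 [215.6 132.5]
0 cap 0.75 [223.1 129.8]
1 cap_mouth 0.58 [263.5 104.1]
1 cap 0.65 [264.6 103.4]
   cap_mouth 2 [0.543  0.3143 0.1117]
   cap 2 [0.5428 0.3098 0.0567]
8.9
```

View pics/mos.png

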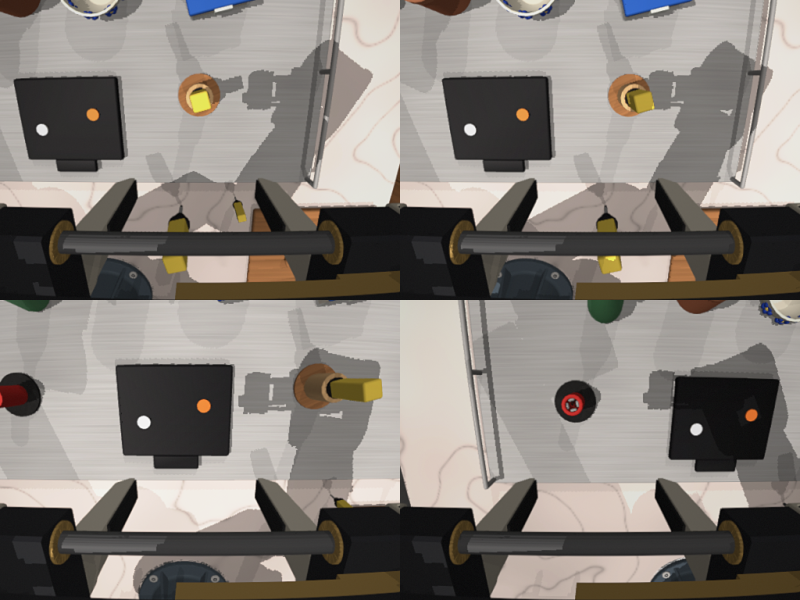

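The mosaic is clean. The probe in the stand is seen from above at about (256,128) in full-resolution p0, the spots are clear, and the cap with its open mouth is at about (220,133) in c0. I'll refine with colour blobs.

Run:
```python
from h import *
import pickle
np.set_printoptions(precision=4,suppress=True)
L={f'{t}{i}':pickle.load(open(f'{t}{i}.pkl','rb')) for t in 'pgc' for i in (0,1)}
def blobs(m,amin=15):
    n,l,s,ce=cv2.connectedComponentsWithStats(m.astype(np.uint8)); return [(ce[i],s[i,4],l==i) for i in range(1,n) if s[i,4]>amin]
W=dict(white=(.4877,.0655,.046),orange=(.52,-.05,.046),cap=(.54,.318,.095))
acc={k:[] for k in W}
for n,(c,T) in L.items():
    h=cv2.cvtColor(c['frame'],cv2.COLOR_RGB2HSV).astype(int); H,S,V=h[...,0],h[...,1],h[...,2]
    M=dict(white=(S<40)&(V>150),orange=(H>5)&(H<18)&(S>150)&(V>90),cap=((H<6)|(H>172))&(S>150)&(V>60))
    for k in W:
        q=proj(c,W[k],T)[0]
        b=[x for x in blobs(M[k]) if np.hypot(*(x[0]-q))<14 and x[1]<1500]
        for x in b[:2]:
            print(n,k,x[0].round(1),x[1],q.round(1), cv2.boundingRect(x[2].astype(np.uint8)))
            if x is b[0] and 5<x[0][0]<505 and 5<x[0][1]: acc[k].append((n,ray(c,x[0],T),x[0]))
for k,r in acc.items():
    P=tri([x[1] for x in r]); print(k,P,[(x[0],(proj(*[L[x[0]][0],P,L[x[0]][1]])[0]-x[2]).round(1)) for x in r])
    for x in r: 
        z={'white':.047,'orange':.047,'cap':.096}[k]; o,d=x[1]; print('   ',x[0],o+d*(z-o[2])/d[2])
f=lambda n,u,v,s:cv2.resize(L[n][0]['frame'][v-s:v+s,u-s:u+s],(400,400),interpolation=cv2.INTER_CUBIC)
cv2.imwrite('pics/crop2.png',np.hstack([f('p0',256,126,34),f('c0',219,131,34)])[:,:,::-1])
```

```text
p0 white [ 53.5 165.7] 172 [ 56.  165.3] (47, 159, 14, 15)
p0 orange [118.5 146.3] 207 [122.9 144.6] (111, 138, 16, 17)
p1 white [ 89.2 165.6] 185 [ 91.5 165.3] (82, 158, 15, 16)
p1 orange [156.5 146.2] 212 [160.7 144.6] (149, 138, 16, 17)
g0 white [183.7 156.1] 222 [185.1 156.1] (176, 148, 17, 17)
g0 orange [260.4 135.3] 259 [263.9 133.7] (252, 127, 18, 18)
g1 white [224.8 127.8] 238 [225.7 128.2] (216, 120, 18, 17)
g1 orange [304.2 106.2] 273 [307.5 105.1] (296, 97, 18, 19)
c0 white [379.  165.1] 181 [377.9 165.3] (372, 158, 15, 15)
c0 orange [449.3 146.9] 203 [450.4 145.9] (442, 139, 16, 17)
c0 cap [221.  132.7] 516 [215.1 134.9] (206, 118, 30, 31)
c1 orange [490.  122.5] 182 [490.6 121.6] (483, 115, 15, 16)
c1 cap [264.7 103.6] 453 [259.4 105. ] (251, 89, 29, 30)
c1 cap [267.6 104.7] 16 [259.4 105. ] (265, 103, 6, 5)
white [0.4886 0.0662 0.0515] [('p0', array([-0.1, -0.3])), ('p1', array([ 0. , -0.2])), ('g0', array([0., 0.])), ('g1', array([0.1, 0. ])), ('c0', array([-0.1,  0.4]))]
    p0 [0.4873 0.0691 0.047 ]
    p1 [0.4874 0.0688 0.047 ]
    g0 [0.4879 0.0672 0.047 ]
    g1 [0.4883 0.0668 0.047 ]
    c0 [0.4883 0.0641 0.047 ]
orange [ 0.5185 -0.0449  0.0512] [('p0', array([-0.1, -0.2])), ('p1', array([-0.1, -0.1])), ('g0', array([ 0. , -0.2])), ('g1', array([0.2, 0. ])), ('c0', array([-0. ,  0.3])), ('c1', array([-0.1,  0.2]))]
    p0 [ 0.5176 -0.0431  0.047 ]
    p1 [ 0.5177 -0.0436  0.047 ]
    g0 [ 0.5178 -0.0449  0.047 ]
    g1 [ 0.5185 -0.0453  0.047 ]
    c0 [ 0.5184 -0.0478  0.047 ]
    c1 [ 0.5187 -0.0485  0.047 ]
cap [0.5419 0.3107 0.0858] [('c0', array([0.1, 0.1])), ('c1', array([-0.1, -0.1]))]
    c0 [0.543  0.3097 0.096 ]
    c1 [0.5417 0.311  0.096 ]
```

View pics/crop2.png

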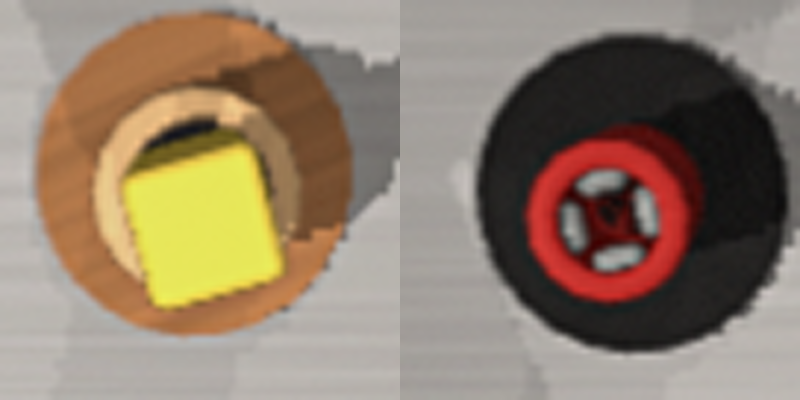

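p0 crop: the handle top is a quad with corners at (122,178), (245,140), (285,272), (158,308), rotated about 16°. c0 crop: the cap's bright rim ring is centred at (610,219), i.e. about px (220.3,133.8). I'll map these to world and check the sizes.

Run:
```python
from h import *
import pickle
np.set_printoptions(precision=4,suppress=True)
L={n:pickle.load(open(n+'.pkl','rb')) for n in ('p0','p1','c0','c1')}
c,T=L['p0']; s=400/68
Q=np.array([at_z(c,((u+.5)/s-.5+222,(v+.5)/s-.5+92),.186,T) for u,v in((122,178),(245,140),(285,272),(158,308))])
e=np.roll(Q,-1,0)-Q
print('ctr',Q.mean(0),'len',np.linalg.norm(e,axis=1),'ang',np.degrees(np.arctan2(e[:,1],e[:,0])))
acc=[]
for n in('p0','p1'):
    c,T=L[n]; h=cv2.cvtColor(c['frame'],cv2.COLOR_RGB2HSV); q=proj(c,(.552,-.255,.186),T)[0]
    m=((abs(h[...,0].astype(int)-29)<6)&(h[...,1]>110)&(h[...,2]>140)).astype(np.uint8)
    k,l,st,ce=cv2.connectedComponentsWithStats(m); i=1+np.argmin(np.hypot(*(ce[1:]-q).T)+1e3*(st[1:,4]<30))
    print(n,q,ce[i],st[i]); acc.append(ray(c,ce[i],T))
# cap ring: bright red only, ellipse on hull
acc=[]
for n in('c0','c1'):
    c,T=L[n]; fr=cv2.resize(c['frame'],None,fx=4,fy=4,interpolation=cv2.INTER_CUBIC); h=cv2.cvtColor(fr,cv2.COLOR_RGB2HSV).astype(int)
    m=(((h[...,0]<8)|(h[...,0]>170))&(h[...,1]>120)&(h[...,2]>185)).astype(np.uint8)
    k,l,st,ce=cv2.connectedComponentsWithStats(m); q=proj(c,(.543,.31,.1),T)[0]*4
    i=1+np.argmin(np.hypot(*(ce[1:]-q).T)+1e4*(st[1:,4]<300))
    pts=cv2.findContours((l==i).astype(np.uint8),cv2.RETR_EXTERNAL,cv2.CHAIN_APPROX_NONE)[0][0]
    el=cv2.fitEllipse(cv2.convexHull(pts)); p=(np.array(el[0])+.5)/4-.5
    print(n,p,np.array(el[1])/4,at_z(c,p,.1,T),'expected dia px',[np.ptp(proj(c,[(.543+.019*np.cos(t),.31+.019*np.sin(t),.1) for t in np.linspace(0,6.3,60)],T),axis=0)])
    acc.append(ray(c,p,T))
print(tri(acc))
# stand top hole/base centre check
for n in('p0','p1'):
    c,T=L[n]; d=vision.spot_in; h=cv2.cvtColor(c['frame'],cv2.COLOR_RGB2HSV).astype(int)
print(robot.current_opening(),robot.current_t())
```

```text
ctr [ 0.5538 -0.2558  0.186 ] len [0.0231 0.0247 0.0242 0.0243] ang [ -73.1406 -162.1091  105.8468   15.4082]
p0 [255.2272 131.5942] [255.9698 130.1925] [243 116  27  28 530]
p1 [311.0582 132.1959] [311.4521 130.1729] [299 118  27  26 376]
c0 [219.5751 134.0295] [25.2778 26.3321] [0.5416 0.3113 0.1   ] expected dia px [array([27.9566, 28.2797])]
c1 [253.363  109.0919] [0.3694 1.4957] [0.5347 0.3262 0.1   ] expected dia px [array([28.7195, 29.7166])]
[ 0.5313  0.3242 -0.017 ]
0.09290335528488736 8.9
```

Probe axis is at (0.5538, -0.2558) with yaw ≈16.6°, and the quad measures about 24 mm against 26 mm expected. Grasping now.

Run:
```python
from h import *
np.set_printoptions(precision=4,suppress=True)
o=down(.29); x,y=.5538,-.2558
robot.move_ptp((x,y,.30),o)
f0=np.array(robot.current_wrist_force())
print(robot.line_to((x,y,.144),rate=.12,contact_N=6), robot.current_ee_pos(), f0, robot.current_wrist_force())
robot.close(); print('open',robot.current_opening(),robot.current_ee_pos(),robot.current_wrist_force(),robot.current_torque())
print(robot.line_to((x,y,.225),rate=.1)); robot.wait(.2)
print('open',robot.current_opening(),robot.current_ee_pos(),robot.current_wrist_force(),robot.current_torque(),robot.current_t())
c,T=shot('wrist'); c2,T2=shot('side')
a=c['frame'][60:310,100:420]; b=c2['frame'][140:300,200:360]
cv2.imwrite('pics/held.png',np.hstack([cv2.resize(a,(480,375)),cv2.resize(b,(315,375))])[:,:,::-1])
```

```text
False [ 0.5541 -0.256   0.1447] [-0.0001 -0.7332 -0.0579] [0.3525 0.6956 0.5829]
open 0.025684205364281943 [ 0.5538 -0.2558  0.144 ] [ 0.5432 -0.1748 -0.4686] [ 0.0227 -0.0214  0.0028]
False
open 0.025990138086524724 [ 0.5536 -0.2557  0.2244] [-0.2122  0.2114 -2.191 ] [ 0.0061 -0.0031  0.0262] 14.7
```

View pics/held.png

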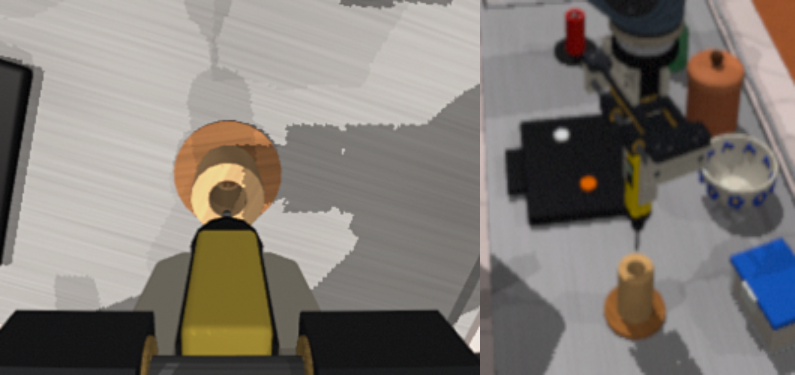

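The probe is held flush, with a 26 mm opening, and it is clear of the stand. Now the white spot: find the stop gently, then back off to mid-spring.

```bash
cat > touch.py <<'E'
from h import *
import sys
np.set_printoptions(precision=4,suppress=True)
x,y=map(float,sys.argv[1:3])
robot.line_to((x,y,.20),rate=.15); robot.line_to((x,y,.156),rate=.06); robot.wait(.3)
F=lambda:np.mean([np.array(robot.current_wrist_force()) for _ in range(5) if robot.wait(.02) is None],axis=0)
f0=F(); print('f0',f0)
hit=False; z=.156
while z>.139 and not hit:
    z-=.002; hit=robot.line_to((x,y,z),rate=.02,contact_N=4); p=robot.current_ee_pos(); f=F()-f0; print(round(z,4),hit,p[2].round(4) if hasattr(p[2],'round') else p[2],f)
    if f[2]>1.1: hit=True
zs=robot.current_ee_pos()[2]; print('stop',zs)
E
cat > t2.py <<'E'
E
python3 touch.py .4886 .0662; python3 -c "
from h import *;print(robot.current_t(),robot.current_ee_pos(),robot.current_wrist_force())"
```

```text
f0 nan
0.154 False 0.1539 nan
18.75 [0.48858254 0.06620389 0.15394332] [-0.66960902  0.2381034  -1.20502364]
  return _methods._mean(a, axis=axis, dtype=dtype,
  ret = ret.dtype.type(ret / rcount)
Traceback (most recent call last):
  File "touch.py", line 11, in <module>
    if f[2]>1.1: hit=True
       ~^^^
IndexError: invalid index to scalar variable.
```

```bash
sed -i "s/ if robot.wait(.02) is None\]/ if robot.wait(.02) or 1]/; s/z<.0/z<.0/" touch.py
cat >> touch.py <<'E'
if hit and f[2]<1.6: pass
robot.wait(.1); print('t',robot.current_t())
E
python3 touch.py .4886 .0662
```

```text
f0 [ 0.0649 -0.178  -1.5315]
0.154 False 0.1538 [0.236  0.3817 0.2524]
0.152 False 0.1519 [ 0.1398  0.2799 -0.3701]
0.15 False 0.1499 [-0.4953  0.0134  0.4163]
0.148 False 0.148 [-0.0762  0.0805  0.3909]
0.146 False 0.1459 [ 0.0724 -0.1446  0.7402]
0.144 False 0.1439 [ 0.2343 -0.0582  1.1424]
stop 0.14399339130903263
t 22.575
```

White contact matches the model: onset at about 0.149 as predicted and 1.1 N at 5 mm. I'll dwell, take a picture, then do orange the same way.

```bash
python3 - <<'E'
from h import *
robot.wait(.5); c,T=shot('side'); a=c['frame'][160:260,190:310]
cv2.imwrite('pics/w.png',cv2.resize(a,None,fx=3.3,fy=3.3,interpolation=cv2.INTER_CUBIC)[:,:,::-1])
print(robot.current_wrist_force()); robot.line_to((.4886,.0662,.19),rate=.1)
E
python3 touch.py .5185 -.0449
python3 - <<'E'
from h import *
robot.wait(.5); c,T=shot('side'); a=c['frame'][160:260,190:310]
b=cv2.resize(a,None,fx=3.3,fy=3.3,interpolation=cv2.INTER_CUBIC)[:,:,::-1]
cv2.imwrite('pics/wo.png',np.hstack([cv2.imread('pics/w.png'),b]))
print(robot.current_wrist_force(),robot.current_t())
E
```

```text
[-0.28652364  0.48356599 -0.65203457]
f0 [ 0.0122  0.0839 -1.3861]
0.154 False 0.1538 [-0.0442 -0.1417 -0.2732]
0.152 False 0.1519 [ 0.0524 -0.1882  0.035 ]
0.15 False 0.1499 [0.0993 0.0901 0.0387]
0.148 False 0.148 [0.1321 0.7103 0.7383]
0.146 False 0.1459 [ 0.1203 -0.0102  0.8974]
0.144 False 0.1439 [ 0.5073 -0.1477  0.6689]
0.142 False 0.1419 [0.1786 0.016  1.2831]
stop 0.14199216000723258
t 28.35
[-0.09813248  0.00456665  0.66054058] 28.9
```

View pics/wo.png

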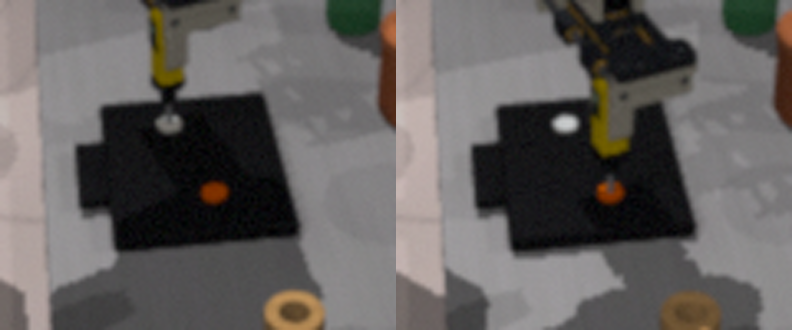

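Both pictures show the tip on its spot: white at (168,125) in the left panel, orange at (610,190) in the right panel. Now I'll hover over the cap and check alignment.

Run:
```python
from h import *
np.set_printoptions(precision=4,suppress=True)
X,Y=.5418,.3110
p=robot.current_ee_pos(); robot.line_to((p[0],p[1],.22),rate=.12); robot.line_to((X,Y,.22),rate=.25); robot.wait(.3)
ee=np.array(robot.current_ee_pos()); out=[]
th=np.linspace(0,2*np.pi,60)
for n,s in(('wrist',40),('top',24),('side',30)):
    c,T=shot(n); q=proj(c,(X,Y,.10),T)[0]; u,v=np.round(q).astype(int)
    if n=='wrist': v-=0
    a=c['frame'][max(v-s,0):v+s,u-s:u+s]; k=390/a.shape[0]; a=cv2.resize(a,None,fx=k,fy=k,interpolation=cv2.INTER_CUBIC)[:,:,::-1].copy()
    o=np.array([u-s,max(v-s,0)])
    f=lambda P:np.int32((proj(c,P,T)-o+.5)*k)
    cv2.polylines(a,[f([(X+.019*np.cos(t),Y+.019*np.sin(t),.1) for t in th])],True,(0,255,0),1)
    tip=f((ee[0],ee[1],ee[2]-.098))[0]; cv2.circle(a,tuple(map(int,tip)),4,(255,0,255),1)
    if n!='top': out.append(a)
    print(n,q,a.shape)
cv2.imwrite('pics/hover.png',np.hstack(out)[:,:800]); print(ee,robot.current_t())
```

```text
wrist [250.6602 193.1835] (390, 390, 3)
top [149.2242 193.5672] (390, 390, 3)
side [248.0262 146.0621] (390, 390, 3)
[0.5419 0.3106 0.2201] 31.725
```

View pics/hover.png

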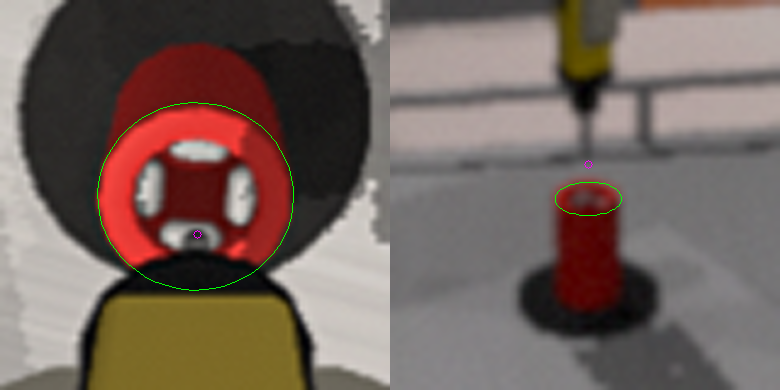

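The wrist overlay agrees to within about 1 mm. The real ring and the real tip sit by similar small amounts off the predictions, and the side view shows the rod centred over the mouth. Inserting.

Run:
```python
from h import *
np.set_printoptions(precision=3,suppress=True)
X,Y=.5415,.3106
robot.line_to((X,Y,.205),rate=.05); robot.wait(.1); f0=np.array(robot.current_wrist_force())
hit=robot.line_to((X,Y,.162),rate=.03,contact_N=5); print('in',hit,robot.current_ee_pos(),np.array(robot.current_wrist_force())-f0)
z=.162
while not hit and z>.1395:
    z-=.0015; robot.line_to((X,Y,z),rate=.02,contact_N=25); robot.wait(.06)
    f=np.array(robot.current_wrist_force())-f0; p=robot.current_ee_pos(); print(round(z,4),np.array(p),f,round(robot.current_opening(),4))
    if z<.1475 and f[2]>13: break
print(robot.current_t())
```

```text
in False [0.542 0.311 0.162] [-0.529  0.541 -0.002]
0.1605 [0.542 0.311 0.161] [-0.007 -0.442  0.565] 0.0259
0.159 [0.542 0.311 0.159] [0.884 0.042 1.173] 0.0257
0.1575 [0.542 0.311 0.158] [ 1.008 -0.288  4.764] 0.0261
0.156 [0.542 0.311 0.157] [0.626 1.338 7.44 ] 0.0262
0.1545 [0.542 0.311 0.155] [1.899 0.85  6.304] 0.0259
0.153 [0.542 0.311 0.153] [3.418 1.409 3.241] 0.0263
0.1515 [0.541 0.311 0.151] [ 4.446  2.837 -0.935] 0.0256
0.15 [0.541 0.31  0.149] [ 4.336  2.702 -3.955] 0.026
0.1485 [0.541 0.31  0.147] [ 4.486  2.316 -6.726] 0.0258
0.147 [0.541 0.31  0.146] [ 4.779  1.791 -8.838] 0.0262
0.1455 [0.541 0.311 0.145] [ 2.898  1.372 -7.528] 0.026
0.144 [0.541 0.31  0.144] [-1.423  0.077 -0.972] 0.026
0.1425 [0.542 0.311 0.144] [-3.585 -3.252 11.562] 0.0257
0.141 [0.542 0.311 0.144] [-8.062 -5.08  21.676] 0.026
38.175
```

The click is clear: a 7.4 N peak, then pull-in to -8.8 N, then a hard stop at TCP z = 0.144, exactly the home value, now pressing about 22 N. I'll check that it holds, then look.

Run:
```python
from h import *
np.set_printoptions(precision=4,suppress=True)
for _ in range(3):
    robot.wait(.4); print(np.array(robot.current_ee_pos()),np.array(robot.current_wrist_force()),robot.current_opening(),R.from_rotvec(robot.current_orientation()).as_matrix()[:,2])
c,T=shot('side'); c2,T2=shot('top')
a=cv2.resize(c['frame'][110:190,200:300],None,fx=4.5,fy=4.5,interpolation=cv2.INTER_CUBIC)
b=cv2.resize(c['frame'][100:300,150:400],(450,360))
b=b[:, :340]
cv2.imwrite('pics/end.png',np.hstack([a,b])[:,:,::-1])
for k in('canister','flower_bowl','cruet','snap_box'):
    for n,cc in (('top',c2),('side',c)): print(k,n,[np.round(d['pixel']) for d in vision.spot_point(k,cc)[:1]])
print(robot.current_t())
```

```text
[0.5419 0.3107 0.1438] [-7.1979 -4.0768 19.8428] 0.025901106363544008 [ 0.0017  0.0006 -1.    ]
[0.5419 0.3107 0.1438] [-7.5878 -4.0168 20.0269] 0.02597011018887897 [ 0.0017  0.0006 -1.    ]
[0.5419 0.3107 0.1438] [-6.7379 -3.4722 20.0438] 0.025943496819537632 [ 0.0017  0.0005 -1.    ]
canister top [array([224., 134.])]
canister side [array([318., 193.])]
flower_bowl top [array([271., 139.])]
flower_bowl side [array([328., 220.])]
cruet top [array([174., 145.])]
cruet side [array([293., 163.])]
snap_box top [array([336., 138.])]
snap_box side [array([349., 274.])]
39.875
```

View pics/end.png

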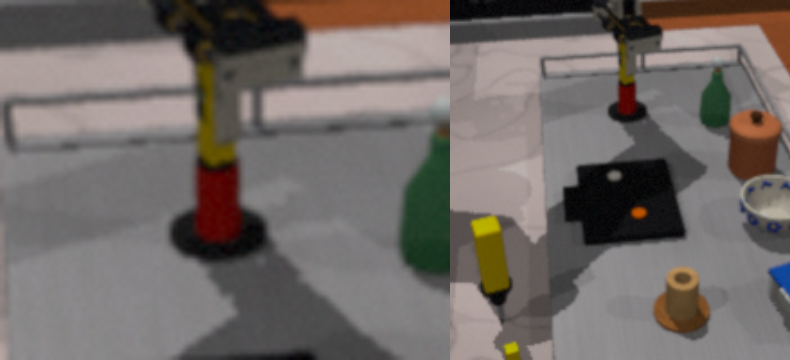

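The collar is down on the red rim at (217,162), the probe is upright and gripped with a steady 20 N push, and the bystanders have not moved. Handing in.

```bash
python3 -c "
from cell import robot
robot.close_job()"
```

```text
the job is handed in; nothing more can be done
```

I took the middle-sized probe from the stand and touched it on the white spot, then the orange one. I then pressed it into the red cap past the click and handed the job in at about 40 s, still gripping and pressing.

- **Spots:** after about half a second of dwell the net push was about 0.9 N on white (roughly 5 mm of tip travel) and about 2 N on orange (close to full travel). That is a little beyond the 2–5 mm asked for on orange, but far below the 20 N limit. The side pictures show the tip on both spots.
- **Cap:** resistance peaked at about 7.4 N, then the catches pulled the probe in. It stopped hard at the height expected for home.
- **Last checks:** downward push was steady at about 20 N, the fingers were at 26 mm (the handle's width), and the tool was within 0.002 rad of vertical. The side picture shows the collar on the rim.
- **Bystanders:** the networks put all four within about 3 pixels of where they started.

**Disagreements:**
- The network's cap-mouth position was off by several millimetres, so I used the rim ring seen by the wrist camera instead. One of my two ring fits failed; I confirmed the position with an overlay at hover, which agreed to about 1 mm.
- A steady side force of about 8 N remains at the end, which suggests the probe sits slightly off-centre in the cap.

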